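Bottle from the tilt-out bin onto the balance

TASK

Stand the square bottle on the balance. It lies in the wide tilt-out bin: tip that bin forward by its lip until it rests open, take the bottle out, lay it on its side on the bench and let go, then shut the bin fully. Then pick the bottle up again and stand it gently, cap up, in the middle of the balance pan; do not drop it, and leave the narrow bins and the other things alone.

Things in the scene. Friction and masses are not known exactly. Their poses are not given: they have to be found in the camera images.
- wide_unit: fixed white housing of the wide tilt-out bin, 180 mm wide (y), 178 mm high; front open. Origin on the bench under the bin's pivot, mid-width; own x into the housing, away from its front; z up. Its frame: cheeks 5 mm thick at y = +-87 mm run from x = -12 mm (bench) or +40 mm (top) to +190 mm; the roof begins at x = +100 mm.
- bin (a joint): tilt of the wide bin, rad: 0 shut (front panel leans 15 deg back), 1.047 fully open on its stop (panel leans 45 deg out). The pivot runs along the unit's y, 14 mm above its origin. Unsprung, nearly free: falls shut by itself below about 0.4, falls open onto the stop above about 0.6; 1 to 3 N at the lip moves it.
- bin_hinge (a point): middle of the wide bin's pivot line, 14 mm above the bench; its axes tilt with the bin (shut: those of the unit)
- bin_lip (a point): centre of the grey round lip (12 mm thick, 166 mm long) on the top edge of the wide bin's clear front panel, 166 mm from the pivot. Shut: 45 mm inward of and 160 mm above the pivot, 48 mm free behind it to the roof: hook behind it or pinch it from above. Open: 116 mm outward of, 119 mm above the pivot; push it inward from outside to shut.
- bin_trough (a point): middle of the bin's landing face, 50 mm wide, 160 mm long (y), level when fully open: then 17 mm outward of and 53 mm above the pivot (67 mm above the bench), between the panel (rising 45 deg outward) and the floor (60 deg inward). The bottle slides onto it as the bin opens, still along y. Side walls at y = +-80 mm, 55 mm above it (89 at the back, 55 mm inward). Free above.
- bottle_centre (a point): centre of the bottle: amber square body 38 x 38 x 42 mm, then neck and round white cap, 27 mm thick, 16 mm long; 62 mm over all, about 85 g. Own y runs to the cap: base at y = -31 mm, body to +11, cap +15 to +31; x and z square to the flat sides. Starts lying on a flat side in the shut wide bin, roughly along the unit's y, cap to its +y.
- bottle_cap (a point): middle of the cap's flat top, 31 mm from the bottle's centre
- pan (a point): middle of the top of the balance's round steel pan (130 mm diameter, 74 mm above the bench; stiff). The balance is white, fixed, 180 mm wide, 58 mm high under the pan, from 145 mm before (own -x, display) to 75 mm behind the pan's middle.
- narrow_unit: fixed white housing like the wide one, with two narrow bins (caps, tubes), beside the wide unit, left or right of it (origins 184 mm apart), same heading, origin likewise. The bench for 150 mm in front of it is free.
- narrow_left (a joint): tilt of one narrow bin, 0 shut; to be left shut
- narrow_right (a joint): tilt of the other narrow bin, 0 shut; to be left shut
- tube_rack: green tube rack 200 x 105 x 52 mm, fixed, opposite the balance; origin under its centre; leave alone
- jar: glass jar with blue lid, 72 mm diameter, 115 mm high, loose, origin under its centre; leave alone
- tip_box: white box with clear lid, 120 x 82 x 68 mm, loose, origin under its centre; leave alone
- round_vial: round amber vial with white cap, 26 mm diameter, 48 mm high, loose, upright, origin under its centre; leave alone

How it is judged (in metres and radians):
On the way, in this order (a step that is already met when the one before it is completed fails the run):
1. the wide bin is tilted out onto its stop (value of joint bin above 0.95 rad), for 0.2 s.
2. the bottle lies on its side on the bench, let go and at rest (height (world z) of bottle_centre below 0.026 m and height (world z) of bottle_cap below 0.028 m and linear speed of bottle below 0.03 m/s and contact force between the fingers and bottle below 0.05 N), for 0.2 s.
3. the wide bin is shut again while the bottle lies on the bench (value of joint bin below 0.04 rad and height (world z) of bottle_centre below 0.026 m), for 0.2 s.
At the end, for the whole second after the job is handed in: The bottle stands cap up on the balance pan (within 6 deg of upright, its centre within 35 mm of the pan's middle, resting on the pan), released and at rest; the wide bin is shut (within 0.04 rad) and so are both narrow bins (horizontal distance between bottle_centre and pan below 0.035 m and angle between bottle_centre's own y axis and vertical below 0.1 rad and height (world z) of bottle_centre between 0.099 and 0.111 m and linear speed of bottle below 0.02 m/s and value of joint each of bin, narrow_left, narrow_right below 0.04 rad); the robot touches nothing.
It fails at once if the bottle is dropped or thrown (over 0.6 m/s out of the hand and out of the bin) (linear speed of bottle above 0.6 m/s and contact force between the fingers and bottle below 0.05 N and horizontal distance between bottle_centre and bin_hinge above 0.12 m).
It fails at once if the balance is struck or leaned on (over 40 N) (contact force between balance and anything else above 40 N).
It fails at once if a narrow bin is tilted out (over 0.15 rad) (value of joint any of narrow_left, narrow_right above 0.15 rad).
It fails at once if the jar, tip box or vial is pushed (over 20 mm) (distance of any of jar, tip_box, round_vial from where it was at the start of the episode above 0.02 m).
It also fails if it takes over 72 s, if anything falls off the work surface, if the arm or the gripper's body presses on something with over 40 N, if the wrist force passes 120 N, or if a joint passes its speed limit or range.

ROBOT

A 6-joint arm with a two-finger parallel gripper is mounted at the origin on the work surface. World frame = base frame: x ahead of the robot, y to its left, z up, the work surface at z = 0. Lengths are in m, angles in degrees, forces in N, time in s.
With the tool pointing down it reaches from about 0.375 to 0.9 m from the base axis. Payload 3.1 kg.
Tool frame: the origin (TCP) lies at the very end of the fingers, on their centre line; the grasp point (between the pads) lies behind it (bot.grip_depth is the z of the grasp point in the tool frame, in m); z points along the fingers, y is the direction in which the jaws open and shut (so a half turn about z gives the same grasp; the last joint's range is limited). The gripper opens to 87 mm and grips with 3 to 60 N. Pads are 19 mm wide; open, the fingers measure 117 mm over their backs; the gripper's body (75 mm by 190 mm) begins 51 mm behind the grasp point.
Start: joints at [54.517, 30.224, 82.088, -0, 67.689, -10.227], TCP at [0.267, 0.565, 0.223] pointing down, gripper open.
Joint ranges: [-176.69, 176.69], [-43.24, 126.21], [12.49, 139.97], [-82, 262], [0, 151.66], [-163.58, 163.58]. Speed limits (degrees/s): [159.86, 159.86, 180, 180, 180, 180].

INTERFACE

Orientations are given as a 3x3 rotation matrix whose columns are the frame's x, y, z axes.
In Python, from rig import bot, vision gives the robot as it stands. The module is installed in compiled form; this text tells all that it offers.
- The arm moves only by the shell command python3 -m jog 'ROWS'. ROWS is JSON, a list of rows, each a list of 3 entries, a list of its own where there are three numbers: the shift along the tool's x, y, z in mm, then the turn, a rotation vector about the tool's x, y, z in degrees, then the closure, from 0 (fully open) to 1 (shut). In form: [[[dx, dy, dz], [wx, wy, wz], fingers], ...]. A call has 1 to 12 rows; each row is the pose to reach, as a shift and turn from the pose commanded when the call began, along the tool's axes at that moment; what a row does not reach only later rows make up. A row lasts 1/12 s, in which the tool goes at most 41.7 mm and 7.16 degrees, less where a joint would pass 70% of its speed; a pose out of reach is approached as far as the arm can. A call with a gripper value outside its range is refused whole. The fingers move at their own pace and stop on an object; the grip force is fixed at half the most. Time passes only in rows, so rows that repeat a pose let the fingers close. It gives the time, the measured TCP pose, the force and the opening at its end, in the units of the state.
- bot.read_state(): the state, without advancing time (a new reading comes with each control period).
- vision.capture(name): name is "scene" or "top" or "wrist"; returns the picture (480x640x3 uint8, red, green, blue); there is no depth.
- vision.camera_info(name): a dict with "intrinsics" (3x3 intrinsics, pixels), "dist" ([k1, k2, p1, p2, k3] as OpenCV has them; the pictures are not rectified), "camera_from_world" (4x4, takes a point from world to camera coordinates); the wrist camera has in their place "mount" (4x4, takes a point from camera to tool coordinates, whose origin is the TCP and whose axes are the flange's). Camera axes: x right, y up, looking along -z (the intrinsics and any distortion apply to the point x, -y, -z); pixel columns grow to the right and rows downward; lengths in m; the calibration is good to about 2 mm. A picture is of the moment at which its call begins: read the wrist's pose just before it. camera_info takes no time and is no camera call.
- bot.hand_in(): hands the job in, once; it reports no verdict.
The state is a dict: "time_s": time; "joint_positions": joint angles; "qvel": joint speeds; "tau": joint torques, N m; "position": TCP position; "tcp_rot": TCP orientation; "force": force on the tool from outside, world axes, zero at the start; "moment": the same for the moment, N m; "opening": opening from 0.0 (shut) to 1.0 (fully open).
Only numpy, scipy, OpenCV 4.12 (cv2) and the standard library are available. Lean on these libraries where they do the work, as an engineer would, in place of code of your own. Each camera call takes 0.05 s, during which the arm holds its last target. There are 200 camera calls.

## Working session

There is one attempt and no reset: what is moved stays moved. The work goes in short steps, Python scripts to look and compute and a shell command to move; the robot and the scene stay as the last step left them, time stands still between calls to the robot, and variables do not carry over. Pictures are saved under pics/ and viewed, about 8 in all and at most 12, crops included, and the job is handed in when it is done.

```bash
mkdir -p pics
cat > h.py <<'E'
import numpy as np, cv2
from rig import bot, vision
def snap(n,f):
    s=bot.read_state(); im=vision.capture(n); cv2.imwrite('pics/'+f,im[:,:,::-1]); return s
def ray(n,uv,s=None):
    i=vision.camera_info(n); K=np.array(i['intrinsics']); d=np.array(i['dist'])
    p=cv2.undistortPoints(np.array([[uv]],float),K,d)[0,0]; v=np.array([p[0],-p[1],-1.])
    if n=='wrist':
        T=np.eye(4);T[:3,:3]=s['tcp_rot'];T[:3,3]=s['position'];M=T@np.array(i['mount'])
    else: M=np.linalg.inv(np.array(i['camera_from_world']))
    return M[:3,3],M[:3,:3]@v
def atz(n,uv,z,s=None):
    o,v=ray(n,uv,s); return o+v*(z-o[2])/v[2]
def proj(n,P,s=None):
    i=vision.camera_info(n); K=np.array(i['intrinsics']); d=np.array(i['dist'])
    if n=='wrist':
        T=np.eye(4);T[:3,:3]=s['tcp_rot'];T[:3,3]=s['position'];C=np.linalg.inv(T@np.array(i['mount']))
    else: C=np.array(i['camera_from_world'])
    P=np.atleast_2d(P); c=P@C[:3,:3].T+C[:3,3]
    return cv2.projectPoints(c*[1,-1,-1],np.zeros(3),np.zeros(3),K,d)[0][:,0]
E
python3 - <<'E'
from h import *
np.set_printoptions(precision=3,suppress=True)
for n in('scene','top'): snap(n,n+'0.png'); print(n,np.linalg.inv(vision.camera_info(n)['camera_from_world'])[:3])
print(vision.camera_info('wrist'),bot.grip_depth); s=bot.read_state();print(s)
E
```

```text
scene [[ 0.488 -0.761  0.427  1.161]
 [ 0.873  0.425 -0.24  -0.379]
 [ 0.001  0.489  0.872  1.44 ]]
top [[-0.015  0.998 -0.064  0.492]
 [-1.    -0.015  0.007 -0.022]
 [ 0.006  0.065  0.998  1.042]]
{'intrinsics': array([[384.006,   0.   , 315.666],
       [  0.   , 384.006, 234.86 ],
       [  0.   ,   0.   ,   1.   ]]), 'dist': array([-0.004,  0.   ,  0.   ,  0.   ,  0.   ]), 'mount': array([[-0.   ,  0.953,  0.303,  0.083],
       [ 1.   ,  0.   ,  0.   , -0.   ],
       [ 0.   ,  0.303, -0.953, -0.162],
       [ 0.   ,  0.   ,  0.   ,  1.   ]])} -0.0187
{'time_s': 0.1, 'joint_positions': array([ 54.515,  30.274,  82.148,  -0.001,  67.69 , -10.227]), 'qvel': array([ 0.103, -0.   , -0.15 ,  0.004, -0.031, -0.033]), 'tau': array([ -0.   , -44.098, -17.715,   0.063,   0.053,  -0.   ]), 'position': array([0.266, 0.565, 0.222]), 'tcp_rot': array([[-0.904,  0.427, -0.001],
       [ 0.427,  0.904, -0.002],
       [ 0.   , -0.002, -1.   ]]), 'force': array([-0.53,  0.93,  0.25]), 'moment': array([0.033, 0.028, 0.023]), 'opening': 1.0005588113209987}
```

View pics/top0.png

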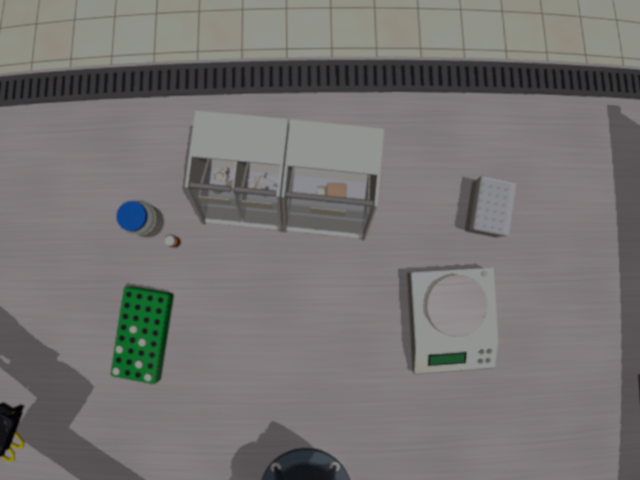

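View pics/scene0.png

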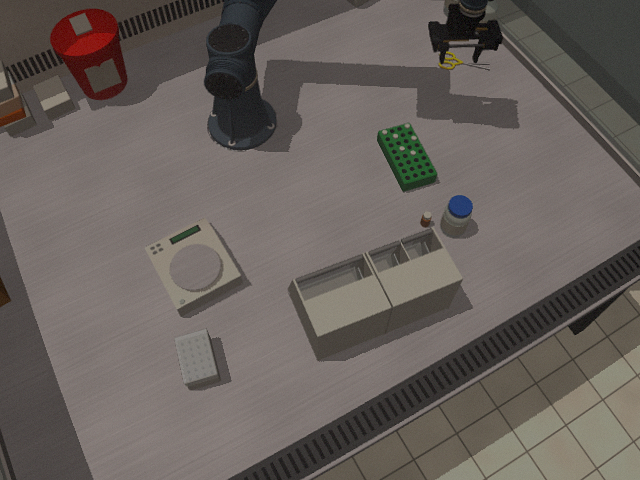

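Top view: wide unit on the right of the pair (about columns 285–383, rows 120–237), with the brown bottle at (335,190) and its cap to the left. The balance pan is at (457,305). The scene view agrees. I'll crop closer next.

Run:
```python
from h import *
im=cv2.imread('pics/top0.png')[105:255,265:465]
cv2.imwrite('pics/c1.png',cv2.resize(np.clip(im.astype(float)*1.3,0,255).astype('uint8'),None,fx=4,fy=4,interpolation=cv2.INTER_CUBIC))
```

```text
(no output)
```

View pics/c1.png

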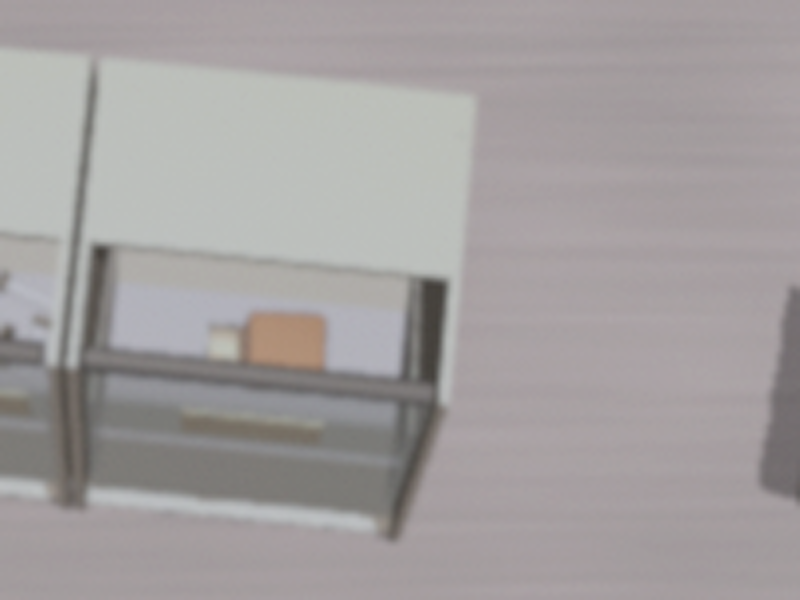

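Run:
```python
from h import *
from scipy.optimize import least_squares
np.set_printoptions(precision=4,suppress=True)
M=np.array([[190,-90,178],[190,90,178],[40,-90,178],[40,90,178],[100,84.5,178],[100,-84.5,178],[-12,-89.5,0]])/1e3
px=np.array([[476,96],[99,58],[452,404],[67,366],[93,243],[448,279],[397,540]])/4+[265,105]
def W(p,m): c,s=np.cos(p[2]),np.sin(p[2]); return m@np.array([[c,s,0],[-s,c,0],[0,0,1]])+[p[0],p[1],0]
f=lambda p:(proj('top',W(p,M))-px).ravel()
r=least_squares(f,[.6,0,0],loss='soft_l1'); p=r.x; print(p,np.degrees(p[2]),f(p).reshape(-1,2))
print('lip shut',W(p,np.array([[45,0,174.],[45,75,174],[45,-75,174],[-116,0,133],[-17,0,67]])/1e3))
print('lip px',proj('top',W(p,np.array([[45,75,174.],[45,-75,174]])/1e3))) 
print('bottle',atz('top',(265+267/4,105+340/4),.06))
for uv in[(457,305),(427,305),(487,305),(457,275),(457,336)]: print(atz('top',uv,.074)[:2])
for uv in[(411,270),(492,268),(497,368),(414,373)]: print('bal',atz('top',uv,.058)[:2])
s=bot.read_state()
for uv in[(137,216)]: print('jar',atz('top',(132,216),.115)[:2])
print('rack',atz('top',(142,335),.05)[:2],'tip',atz('top',(496,205),.068)[:2],'vial',atz('top',(171,241),.048)[:2])
np.save('p.npy',p)
```

```text
[ 0.5859 -0.0529 -0.112 ] -6.415973971827768 [[-0.0243 -0.3151]
 [ 0.2743 -0.0529]
 [-0.4523  0.117 ]
 [ 0.0879  0.2913]
 [-0.2227 -0.0344]
 [ 0.3115 -0.3029]
 [ 0.0153  0.3316]]
lip shut [[ 0.6306 -0.058   0.174 ]
 [ 0.639   0.0166  0.174 ]
 [ 0.6222 -0.1325  0.174 ]
 [ 0.4706 -0.04    0.133 ]
 [ 0.569  -0.051   0.067 ]]
lip px [[290.1815 195.2747]
 [369.5702 203.012 ]]
bottle [ 0.6683 -0.0669  0.06  ]
[ 0.4203 -0.3247]
[ 0.4219 -0.2608]
[ 0.4185 -0.3898]
[ 0.4831 -0.3265]
[ 0.3555 -0.3233]
bal [ 0.4955 -0.2321]
bal [ 0.4963 -0.4094]
bal [ 0.2814 -0.4156]
bal [ 0.2778 -0.2342]
jar [0.6129 0.3425]
rack [0.3641 0.345 ] tip [ 0.6313 -0.4202] vial [0.5656 0.281 ]
```

```bash
cat >> h.py <<'E'
from scipy.spatial.transform import Rotation as Ro
np.set_printoptions(precision=4,suppress=True)
U0=np.load('p.npy'); ex=np.array([np.cos(U0[2]),np.sin(U0[2]),0]); ey=np.array([-ex[1],ex[0],0]); ez=np.array([0,0,1.])
def U(x,y,z): return np.array([U0[0],U0[1],0])+x*ex+y*ey+z*ez   # unit frame -> world, m
def Rt(z,y): # tool rotation from z dir & y dir
    z=np.array(z,float);z/=np.linalg.norm(z); y=np.array(y,float); y-=z*(y@z); y/=np.linalg.norm(y); return np.c_[np.cross(y,z),y,z]
def go(P,R,s=None):
    s=s or bot.read_state(); A=s['tcp_rot']
    print('shift mm',np.round(A.T@(np.array(P)-s['position'])*1e3,1),'turn',np.round(Ro.from_matrix(A.T@R).as_rotvec(degrees=True),2))
def log():
    import json
    s=bot.read_state(); open('log.jsonl','a').write(json.dumps({k:np.array(s[k]).tolist() for k in('joint_positions','position','tcp_rot')})+'\n'); print(s['time_s'],s['position'],s['joint_positions'],s['force'],s['opening'])
E
python3 -c "
from h import *
log(); go(U(.045,0,.26),Rt(-ez,ex))"
```

```text
0.1 [0.2663 0.5647 0.2217] [ 54.5145  30.2737  82.1483  -0.0014  67.6901 -10.2274] [-0.5297  0.93    0.2504] 1.0005588113209987
shift mm [-595.2 -407.8  -37.7] turn [-0.11  0.05 71.16]
```

```bash
python3 -m jog '[[[-297,-204,-38],[0,0,35],0.65],[[-297,-204,-38],[0,0,35],0.65],[[-297,-204,-38],[0,0,35],0.65],[[-297,-204,-38],[0,0,35],0.65],[[-297,-204,-38],[0,0,35],0.65],[[-595,-408,-38],[0,0,71],0.65],[[-595,-408,-38],[0,0,71],0.65],[[-595,-408,-38],[0,0,71],0.65],[[-595,-408,-38],[0,0,71],0.65],[[-595,-408,-38],[0,0,71],0.65],[[-595,-408,-38],[0,0,71],0.65],[[-595,-408,-38],[0,0,71],0.65]]'
python3 -c "
from h import *
log(); go(U(.045,0,.26),Rt(-ez,ex))"
```

```text
time_s: 1.1
position: [0.5186, 0.1327, 0.2534]
tcp_rot: [[0.109, 0.994, -0.001], [0.994, -0.109, 0.0], [-0.0, -0.001, -1.0]]
force: [0.7, 1.4, 0.1]
opening: 0.354
1.1 [0.5186 0.1327 0.2534] [ 2.3801 21.1833 92.8315  0.0056 66.0267  8.6642] [0.7374 1.4035 0.0944] 0.35380666034791636
shift mm [-177.2  132.3   -6.7] turn [-0.04  0.    0.13]
```

```bash
python3 -m jog '[[[-177,132,-7],[0,0,0],0.65],[[-177,132,-7],[0,0,0],0.65],[[-177,132,-7],[0,0,0],0.65],[[-177,132,-7],[0,0,0],0.65],[[-177,132,-7],[0,0,0],0.65],[[-177,132,-7],[0,0,0],0.65],[[-177,132,-7],[0,0,0],0.65],[[-177,132,-7],[0,0,0],0.65],[[-177,132,-7],[0,0,0],0.65]]'
python3 -c "
from h import *
log(); go(U(.045,0,.166),Rt(-ez,ex)); s=snap('wrist','w1.png'); 
print(proj('wrist',np.array([U(.045,y,.174) for y in(-.08,0,.08)]),s))"
```

```text
time_s: 1.85
position: [0.6288, -0.0542, 0.2599]
tcp_rot: [[0.108, 0.994, -0.002], [0.994, -0.108, 0.001], [0.001, -0.003, -1.0]]
force: [0.3, 0.8, 0.0]
opening: 0.354
1.85 [ 0.6288 -0.0542  0.2599] [-15.0742  28.6304  78.5867   0.0404  72.9398  -8.8761] [0.2937 0.77   0.0482] 0.35415007936402393
shift mm [-3.6  2.4 93.9] turn [-0.15 -0.06  0.21]
[[318.1832 347.9434]
 [318.8295 246.8136]
 [319.6045 125.1557]]
```

View pics/w1.png

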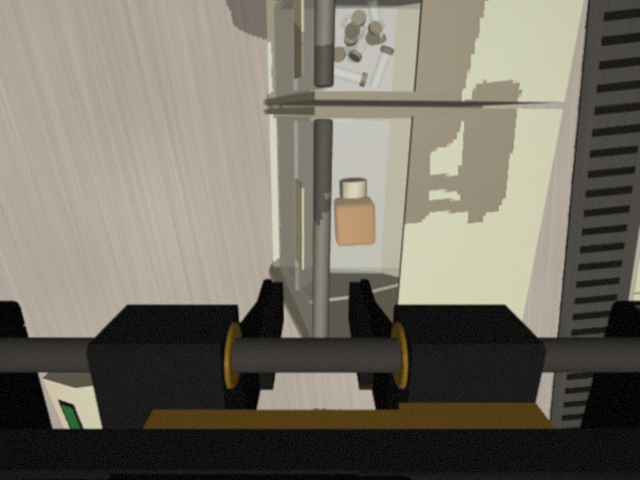

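Lip at column ≈322 (predicted 319), and the fingers straddle it, centred at about 318. The bottle is at (355,215), cap to +y. I'll lower over the lip.

```bash
python3 -m jog '[[[-3,4,30],[0,0,0],0.65],[[-3,4,60],[0,0,0],0.65],[[-3,4,80],[0,0,0],0.65],[[-3,4,93],[0,0,0],0.65],[[-3,4,93],[0,0,0],0.65],[[-3,4,93],[0,0,0],0.65]]'
python3 -m jog '[[[0,-8,-2],[0,0,0],0.65],[[0,-16,-4],[0,0,0],0.65],[[0,-23,-5],[0,0,0],0.65],[[0,-30,-5],[0,0,0],0.65],[[0,-37,-6],[0,0,0],0.65],[[0,-45,-6],[0,0,0],0.65],[[0,-52,-6],[0,0,0],0.65],[[0,-59,-5],[0,0,0],0.65],[[0,-67,-5],[0,0,0],0.65],[[0,-74,-4],[0,0,0],0.65],[[0,-81,-2],[0,0,0],0.65],[[0,-88,0],[0,0,0],0.65]]'
python3 -c "
from h import *
log(); go(U(-.116,0,.126),Rt(-ez,ex))"
```

```text
time_s: 2.4
position: [0.6329, -0.0573, 0.1672]
tcp_rot: [[0.107, 0.994, -0.002], [0.994, -0.107, 0.001], [0.001, -0.002, -1.0]]
force: [-0.1, -0.4, -0.3]
opening: 0.352
time_s: 3.4
position: [0.5453, -0.0494, 0.1672]
tcp_rot: [[0.109, 0.994, -0.001], [0.994, -0.109, 0.0], [0.0, -0.001, -1.0]]
force: [-0.2, -0.4, -0.2]
opening: 0.347
3.4 [ 0.5453 -0.0494  0.1672] [-16.867   28.5387  96.4487  -0.005   55.0551 -10.6095] [-0.2004 -0.3725 -0.1619] 0.34735092928337596
shift mm [  1.2 -75.2  41.3] turn [-0.04 -0.    0.16]
```

```bash
python3 -m jog '[[[0,-7,2],[0,0,0],0.65],[[0,-14,4],[0,0,0],0.65],[[0,-21,7],[0,0,0],0.65],[[0,-27,10],[0,0,0],0.65],[[0,-34,13],[0,0,0],0.65],[[0,-40,16],[0,0,0],0.65],[[0,-46,20],[0,0,0],0.65],[[0,-52,24],[0,0,0],0.65],[[0,-58,28],[0,0,0],0.65],[[0,-64,32],[0,0,0],0.65],[[0,-70,36],[0,0,0],0.65],[[0,-76,38],[0,0,0],0.65]]'
python3 -m jog '[[[0,-2,-2],[0,0,0],0.65],[[0,-2,-2],[0,0,0],0.65],[[0,-2,-2],[0,0,0],0.65],[[0,-2,-20],[0,0,0],0.65],[[0,-2,-60],[0,0,0],0.65],[[0,-2,-100],[0,0,0],0.65],[[0,20,-120],[0,0,0],0.3],[[0,20,-120],[0,0,0],0.3],[[0,20,-120],[0,0,0],0.3]]'
python3 - <<'E'
from h import *
log(); s=snap('wrist','w2.png'); print(proj('wrist',np.array([U(-.017,0,.086),U(-.116,0,.133),U(-.116,.08,.133)]),s))
E
```

```text
time_s: 4.4
position: [0.4703, -0.0412, 0.129]
tcp_rot: [[0.109, 0.994, -0.0], [0.994, -0.109, 0.0], [0.0, -0.0, -1.0]]
force: [-0.2, 0.2, -0.6]
opening: 0.348
time_s: 5.15
position: [0.4925, -0.0439, 0.2512]
tcp_rot: [[0.109, 0.994, 0.005], [0.994, -0.109, -0.002], [-0.001, 0.005, -1.0]]
force: [-1.0, 0.7, -0.9]
opening: 0.497
5.15 [ 0.4925 -0.0439  0.2512] [-18.0686  17.9099  98.6293  -0.005   63.1664 -11.8286] [-0.9697  0.6959 -0.86  ] 0.4974348851227182
[[402.0999 211.1326]
 [285.378  226.0719]
 [282.9813 115.7655]]
```

View pics/w2.png

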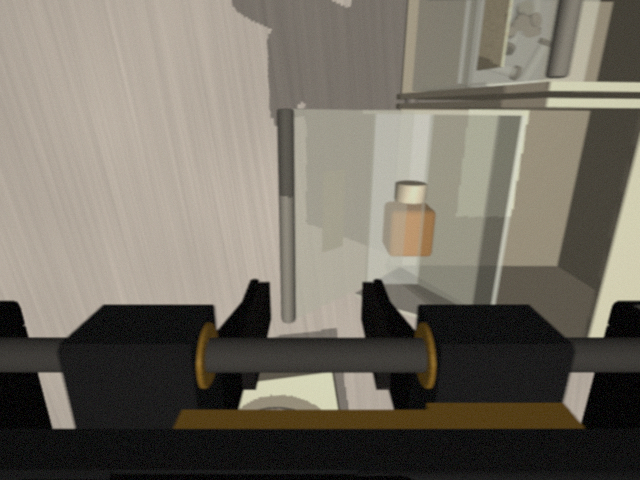

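The bin is open, with the lip at column 287 as predicted. The bottle lies in the trough: cap end at (410,182), base edge at (408,255), body columns 384–433.

Run:
```python
from h import *
s=bot.read_state()
def u(P): d=P-U(0,0,0); return np.array([d@ex,d@ey,d[2]])*1e3
for uv,z in[((408,255),.105),((410,181),.073),((384,255),.105),((433,255),.105),((384,207),.105),((433,207),.105)]: print(uv,u(atz('wrist',uv,z,s)))
go(U(-.017,.0,.22),Rt(-ez,ey)); go(U(-.017,.0,.22),Rt(-ez,-ey))
```

```text
(408, 255) [-17.2295 -32.5124 105.    ]
(410, 181) [-12.5417  25.299   73.    ]
(384, 255) [-37.6494 -32.5795 105.    ]
(433, 255) [  4.0463 -32.4431 105.    ]
(384, 207) [-40.0342   9.2976 105.    ]
(433, 207) [  0.0406   9.4331 105.    ]
shift mm [ 0.9 79.1 29.4] turn [ -0.02  -0.01 -89.82]
shift mm [ 0.9 79.1 29.4] turn [-0.01  0.02 90.18]
```

Body x −38..+2 and y −32.5..+9.4 (42 mm long, as it should be), so the bottle centre is at unit (−18, −1.5). I'll turn the jaws along y, with a small tilt on the way to learn the arm's geometry.

```bash
python3 -m jog '[[[1,79,0],[0,0,-90],0],[[1,79,0],[0,0,-90],0],[[1,79,0],[0,0,-90],0],[[1,79,0],[0,0,-90],0],[[1,79,0],[0,0,-90],0],[[1,79,0],[0,0,-90],0],[[1,79,0],[0,0,-90],0],[[1,79,0],[0,0,-90],0],[[1,79,0],[0,0,-90],0],[[1,79,0],[0,0,-90],0],[[1,79,0],[0,0,-90],0],[[1,79,0],[0,0,-90],0]]'
python3 -c "from h import *
log()"
python3 -m jog '[[[0,0,-20],[15,15,-4],0],[[0,0,-20],[15,15,-4],0],[[0,0,-20],[15,15,-4],0],[[0,0,-20],[15,15,-4],0],[[0,0,-20],[15,15,-4],0]]'
python3 -c "
from h import *
log(); go(U(-.018,-.0015,.081),Rt(-ez,ey))"
```

```text
time_s: 6.2
position: [0.567, -0.0504, 0.2469]
tcp_rot: [[-0.985, 0.173, -0.006], [0.173, 0.985, 0.002], [0.006, 0.001, -1.0]]
force: [-0.9, -0.0, -0.1]
opening: 0.998
6.2 [ 0.567  -0.0504  0.2469] [-16.3277  24.4585  88.3659  -0.0017  67.5313 -96.3668] [-0.8532 -0.0207 -0.0734] 0.9976427204785291
time_s: 6.62
position: [0.5682, -0.0498, 0.2662]
tcp_rot: [[-0.953, 0.069, -0.295], [0.136, 0.967, -0.215], [0.27, -0.245, -0.931]]
force: [-0.8, -0.2, -0.2]
opening: 1.0
6.6167 [ 0.5682 -0.0498  0.2662] [ -8.3279  31.6172  75.5015 -14.7946  88.5697 -89.7994] [-0.7954 -0.2375 -0.2386] 1.0002544995355842
shift mm [-50.1  42.8 173.1] turn [-14.41 -15.82   0.3 ]
```

```bash
cat > kin.py <<'E'
from h import *
import json
from scipy.optimize import least_squares
def fk(q,k):
    r=lambda ax,a: Ro.from_euler(ax,a,degrees=True).as_matrix()
    a1,b1,d1,a2,e,L,d6,b5=k[:7].tolist()+[k[7]] if len(k)>7 else list(k)+[0]
    A=r('z',q[0]);B=A@r('y',q[1]);C=B@r('y',q[2]);D=C@r('z',q[3]);E=D@r('y',q[4]);F=E@r('z',q[5])
    return A@[a1,b1,d1]+B@[0,0,a2]+C@[e,0,L]+D@[0,b5,0]+E@[0,0,d6],F
def fit():
    S=[json.loads(l) for l in open('log.jsonl')]
    f=lambda k:np.concatenate([(fk(s['joint_positions'],k)[0]-s['position'])*1e3 for s in S]+[(k-k0)*3])
    k0=np.array([0,.11,.18,.4,0,.38,.28]); k0=np.r_[k0,0]
    r=least_squares(f,k0); return r.x,S
lo=np.array([-176.69,-43.24,12.49,-82,0,-163.58]);hi=np.array([176.69,126.21,139.97,262,151.66,163.58])
def ik(P,R,k,Q0):
    best=None
    for q0 in Q0:
        f=lambda q:np.r_[(fk(q,k)[0]-P)*20,(Ro.from_matrix(R.T@fk(q,k)[1]).as_rotvec())*3]
        r=least_squares(f,np.clip(q0,lo+1,hi-1),bounds=(lo,hi))
        if best is None or r.cost<best[0]: best=(r.cost,r.x)
    return best
E
python3 - <<'E'
from kin import *
k,S=fit(); print(k)
for s in S:
    p,F=fk(s['joint_positions'],k); print((p-s['position'])*1e3, Ro.from_matrix(F.T@np.array(s['tcp_rot'])).as_rotvec(degrees=True))
E
```

```text
[0.     0.111  0.2742 0.588  0.1141 0.3917 0.3054 0.    ]
[-0.001  -0.0028  0.0012] [-0.  0. 90.]
[ 0.0012 -0.0008 -0.0005] [-0.  0. 90.]
[-0.0053  0.0006  0.0012] [-0.  0. 90.]
[ 0.0041 -0.0021 -0.001 ] [-0.  0. 90.]
[ 0.0032 -0.0019 -0.0012] [-0.  0. 90.]
[-0.0008 -0.0006  0.0001] [ 0. -0. 90.]
[ 0.0001  0.0049 -0.0005] [-0. -0. 90.]
```

```bash
python3 -m jog '[[[-50,43,60],[-14.4,-15.8,0.3],0],[[-50,43,60],[-14.4,-15.8,0.3],0],[[-50,43,60],[-14.4,-15.8,0.3],0],[[-50,43,100],[-14.4,-15.8,0.3],0],[[-50,43,100],[-14.4,-15.8,0.3],0],[[-50,43,100],[-14.4,-15.8,0.3],0]]'
python3 -c "
from h import *
log(); go(U(-.018,-.0015,.081),Rt(-ez,ey))"
```

```text
time_s: 7.12
position: [0.5879, -0.0385, 0.1512]
tcp_rot: [[-0.993, 0.117, -0.0], [0.117, 0.993, -0.0], [0.0, -0.0, -1.0]]
force: [0.8, 0.3, 0.4]
opening: 1.0
7.1167 [ 0.5879 -0.0385  0.1512] [-14.5938  32.6115  91.2179  -0.0289  56.1905 -97.8842] [0.8443 0.3015 0.4285] 0.9996697132079004
shift mm [ 18.3 -16.1  70.2] turn [-0.02 -0.02 -0.28]
```

```bash
python3 -m jog '[[[18,-16,0],[0,0,0],0],[[18,-16,25],[0,0,0],0],[[18,-16,50],[0,0,0],0],[[18,-16,63],[0,0,0],0],[[18,-16,70],[0,0,0],0],[[18,-16,70],[0,0,0],0],[[18,-16,70],[0,0,0],1],[[18,-16,70],[0,0,0],1],[[18,-16,70],[0,0,0],1],[[18,-16,70],[0,0,0],1],[[18,-16,70],[0,0,0],1],[[18,-16,70],[0,0,0],1]]'
python3 - <<'E'
from kin import *
log()
k,S=fit(); sed=None
R90=Ro.from_euler('z',90,degrees=True).as_matrix()
Q0=[[-20,30,80,j4,j5,j6] for j4 in(-60,0,60,180) for j5 in(40,90) for j6 in(-90,0,90)]
def chk(name,Pg,t,y):
    R=Rt(t,y); P=np.array(Pg)+.0187*R[:,2]
    c,q=ik(P,R@R90.T,k,Q0); print(name,'cost %.5f'%c,np.round(q,0))
th=np.radians(40)
for ang in range(-180,180,45):
    a=np.radians(ang); e=np.array([np.cos(a),np.sin(a),0])
    yy=np.cross(ez,e)
    for sg in(1,-1):
        chk(f'pick {ang} {sg}',[.50,.10,.024],-np.sin(th)*e-np.cos(th)*ez,sg*yy)
        chk(f'place {ang} {sg}',[.42,-.325,.107],np.cos(th)*e-np.sin(th)*ez,sg*yy)
E
```

```text
time_s: 8.12
position: [0.5725, -0.0524, 0.0834]
tcp_rot: [[-0.994, 0.113, 0.007], [0.113, 0.994, -0.003], [-0.008, -0.002, -1.0]]
force: [0.2, -1.9, 3.4]
opening: 0.711
8.1167 [ 0.5725 -0.0524  0.0834] [-16.3352  37.3564  96.2434  -0.0787  45.9494 -99.7765] [ 0.1504 -1.9375  3.408 ] 0.7110290556700891
pick -180 1 cost 0.00000 [ -2.  54. 133. 178.  48. -90.]
place -180 1 cost 0.00000 [-36.  53.  75. -27.  95.  63.]
pick -180 -1 cost 0.00000 [ -2.  54. 133. 178.  48.  90.]
place -180 -1 cost 0.00000 [ -36.   53.   75.  -27.   95. -117.]
pick -135 1 cost 0.00000 [-22.  52. 127. 112.  40. -89.]
place -135 1 cost 0.00000 [-27.  48.  94. -51.  69.  51.]
pick -135 -1 cost 0.00000 [-22.  52. 127. 112.  40.  91.]
place -135 -1 cost 0.00000 [ -27.   48.   94.  -51.   69. -129.]
pick -90 1 cost 0.00000 [-22.  50. 107.  49.  52. -64.]
place -90 1 cost 0.00000 [-29.  44. 118. 257.  43.  67.]
pick -90 -1 cost 0.00000 [-22.  50. 107.  49.  52. 116.]
place -90 -1 cost 0.00000 [ -29.   44.  118.  257.   43. -113.]
pick -45 1 cost 0.00000 [-13.  54.  89.  21.  74. -70.]
place -45 1 cost 0.00000 [-53.
[... 349 characters left out ...]
 -77.]
pick 45 1 cost 0.00000 [  11.   55.   83.  -22.   78. -113.]
place 45 1 cost 0.00000 [-73.  46. 102.  46.  70. 120.]
pick 45 -1 cost 0.00000 [ 11.  55.  83. -22.  78.  67.]
place 45 -1 cost 0.00000 [-73.  46. 102.  46.  70. -60.]
pick 90 1 cost 0.00000 [  18.   52.   97.  -47.   56. -126.]
place 90 1 cost 0.00000 [-62.  52.  80.  21.  94. 111.]
pick 90 -1 cost 0.00000 [ 18.  52.  97. -47.  56.  54.]
place 90 -1 cost 0.00000 [-62.  52.  80.  21.  94. -69.]
pick 135 1 cost 0.00000 [  17.   50.  118.  257.   36. -108.]
place 135 1 cost 0.00000 [-48.  55.  69.  -3. 105.  87.]
pick 135 -1 cost 0.00000 [ 17.  50. 118. 257.  36.  72.]
place 135 -1 cost 0.00000 [-48.  55.  69.  -3. 105. -93.]
```

Bottle gripped (61.9 mm opening, which matches 62). All candidate picks and places are reachable. I'll lay it at about (0.41, 0.06), cap to +y, clear of the open lip.

```bash
python3 -m jog '[[[0,0,-10],[0,0,0],1],[[0,0,-25],[0,0,0],1],[[0,0,-50],[0,0,0],1],[[0,0,-80],[0,0,0],1],[[0,0,-110],[0,0,0],1],[[10,5,-117],[0,0,0],1],[[40,21,-117],[0,0,0],1],[[75,40,-117],[0,0,0],1],[[110,59,-117],[0,0,0],1],[[140,75,-117],[0,0,0],1],[[165,88,-117],[0,0,0],1],[[174,93,-117],[0,0,0],1]]'
python3 -m jog '[[[0,0,0],[0,0,0],1],[[0,0,30],[0,0,0],1],[[0,0,60],[0,0,0],1],[[0,0,90],[0,0,0],1],[[0,0,120],[0,0,0],1],[[0,0,145],[0,0,0],1],[[0,0,160],[0,0,0],1],[[0,0,170],[0,0,0],1],[[0,0,170],[0,0,0],1],[[0,0,170],[0,0,0],1]]'
python3 - <<'E'
from h import *
log(); go(np.array([.41,.06,.0175]),Rt(-ez,ey))
snap('top','t2.png'); im=cv2.imread('pics/t2.png')[150:450,150:450]; cv2.imwrite('pics/t2c.png',cv2.resize(im,None,fx=2,fy=2,interpolation=cv2.INTER_CUBIC))
E
```

```text
time_s: 9.12
position: [0.402, 0.0628, 0.1975]
tcp_rot: [[-0.994, 0.112, -0.002], [0.112, 0.994, -0.001], [0.002, -0.001, -1.0]]
force: [-0.8, 0.6, -1.3]
opening: 0.709
time_s: 9.95
position: [0.4113, 0.0593, 0.0275]
tcp_rot: [[-0.993, 0.114, 0.006], [0.114, 0.993, -0.002], [-0.006, -0.002, -1.0]]
force: [-0.6, 0.1, -1.1]
opening: 0.712
9.95 [0.4113 0.0593 0.0275] [ -7.2208  37.7595 120.5581  -0.2562  21.345  -90.4178] [-0.6365  0.0666 -1.1448] 0.7117271322899028
shift mm [ 1.4  0.6 10. ] turn [-0.1   0.34 -0.15]
```

View pics/t2c.png

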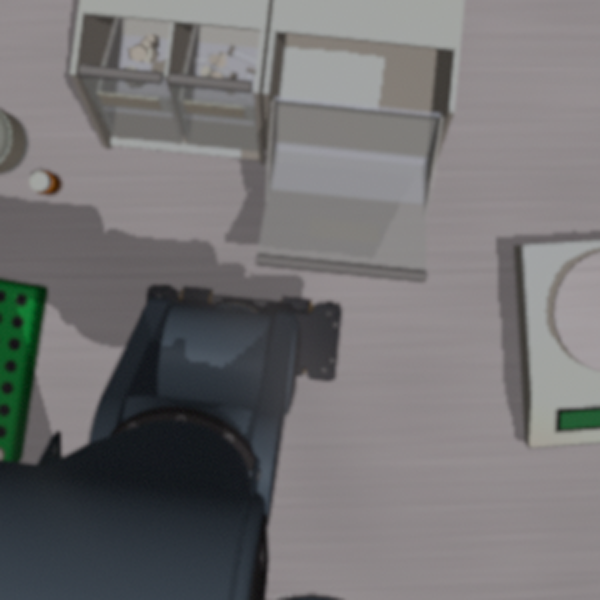

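The top view shows the bin open and empty, with the gripper clear of its lip. I'll lower the last 10 mm and check the force.

```bash
python3 -m jog '[[[0,0,3],[0,0,0],1],[[0,0,6],[0,0,0],1],[[0,0,8],[0,0,0],1],[[0,0,10],[0,0,0],1],[[0,0,10.5],[0,0,0],1],[[0,0,11],[0,0,0],1],[[0,0,11],[0,0,0],1],[[0,0,11],[0,0,0],1]]'
```

```text
time_s: 10.67
position: [0.4098, 0.06, 0.0174]
tcp_rot: [[-0.994, 0.113, 0.005], [0.113, 0.994, -0.002], [-0.006, -0.002, -1.0]]
force: [-1.0, -0.1, -1.6]
opening: 0.709
```

```bash
python3 -m jog '[[[0,0,1],[0,0,0],1],[[0,0,1.5],[0,0,0],1],[[0,0,1.5],[0,0,0],1],[[0,0,1.5],[0,0,0],1]]';  python3 -m jog '[[[0,0,1],[0,0,0],1],[[0,0,1.5],[0,0,0],1],[[0,0,1.5],[0,0,0],1],[[0,0,1.5],[0,0,0],1]]'
```

```text
time_s: 11.0
position: [0.4098, 0.06, 0.016]
tcp_rot: [[-0.994, 0.113, 0.006], [0.113, 0.994, -0.002], [-0.006, -0.002, -1.0]]
force: [-0.5, 0.5, 3.3]
opening: 0.711
time_s: 11.33
position: [0.4099, 0.06, 0.016]
tcp_rot: [[-0.994, 0.113, 0.007], [0.113, 0.994, -0.003], [-0.007, -0.002, -1.0]]
force: [-2.4, 0.9, 22.7]
opening: 0.71
```

Contact. I'll back off the preload, let go and rise.

```bash
python3 -m jog '[[[0,0,-1.5],[0,0,0],1],[[0,0,-1.5],[0,0,0],1],[[0,0,-1.5],[0,0,0],0],[[0,0,-1.5],[0,0,0],0],[[0,0,-1.5],[0,0,0],0],[[0,0,-1.5],[0,0,0],0],[[0,0,-20],[0,0,0],0],[[0,0,-50],[0,0,0],0],[[0,0,-90],[0,0,0],0],[[0,0,-130],[0,0,0],0],[[0,0,-150],[0,0,0],0],[[0,0,-150],[0,0,0],0]]'
python3 - <<'E'
from h import *
log(); s=snap('wrist','w3.png'); print(proj('wrist',np.array([[.41,.06,.019]]),s))
go(U(-.165,.0,.20),Rt(-ez,ex));
E
```

```text
time_s: 12.33
position: [0.4118, 0.0601, 0.1681]
tcp_rot: [[-0.993, 0.113, 0.015], [0.113, 0.994, -0.003], [-0.015, -0.002, -1.0]]
force: [1.6, -0.2, -0.8]
opening: 1.001
12.3333 [0.4118 0.0601 0.1681] [ -7.0964  19.4423 114.832   -0.1278  44.8512 -90.5121] [ 1.6329 -0.1616 -0.8394] 1.0005450573173902
[[315.7319 212.8381]]
shift mm [-22.5 -92.8 -33.4] turn [ 0.44  0.59 89.91]
```

View pics/w3.png

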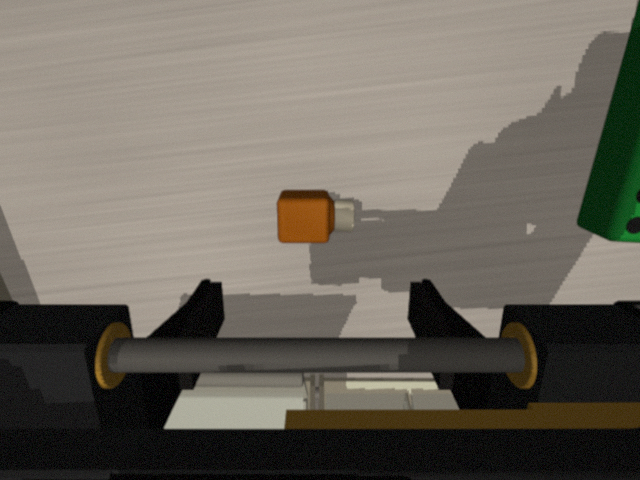

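The bottle lies on its side at (315,215), cap right, where predicted. Next I'll shut the bin with closed fingers.

```bash
python3 -c "
from h import *
R=Rt(-ez,ey)
go(U(-.145,0,.118),R)"
```

```text
shift mm [-41.6 -92.7  48.8] turn [-0.1   0.65 -0.09]
```

```bash
python3 -m jog '[[[0,-40,0],[0,0.6,0],1],[[-20,-75,0],[0,0.6,0],1],[[-42,-93,0],[0,0.6,0],1],[[-42,-93,0],[0,0.6,0],1],[[-42,-93,0],[0,0.6,0],1],[[-42,-93,20],[0,0.6,0],1],[[-42,-93,40],[0,0.6,0],1],[[-42,-93,50],[0,0.6,0],1],[[-42,-93,50],[0,0.6,0],1],[[-42,-93,50],[0,0.6,0],1]]'
python3 - <<'E'
from h import *
log(); s=bot.read_state()
for a in np.radians([-44.3,-38,-31,-24,-17,-10,-3,4,9,13,15.7]):
    P=U(.166*np.sin(a)-.014,0,.014+.166*np.cos(a)-.012); print(np.round(s['tcp_rot'].T@(P-s['position'])*1e3,0))
E
```

```text
time_s: 13.22
position: [0.4384, -0.0357, 0.1134]
tcp_rot: [[-0.994, 0.113, -0.01], [0.113, 0.994, 0.001], [0.01, -0.0, -1.0]]
force: [0.2, -0.7, -0.9]
opening: 0.328
13.2167 [ 0.4384 -0.0357  0.1134] [ -19.1654   27.5489  113.6076   -0.2342   39.3911 -102.5163] [ 0.1559 -0.6822 -0.9043] 0.32763831630702506
[-18.  -1.  -8.]
[-32.  -1. -20.]
[-49.  -1. -31.]
[-67.  -1. -41.]
[-85.  -1. -48.]
[-105.   -1.  -53.]
[-125.   -1.  -56.]
[-146.   -1.  -56.]
[-160.   -1.  -54.]
[-171.   -1.  -52.]
[-179.   -0.  -50.]
```

```bash
python3 -m jog '[[[0,0,-6],[0,0,0],1],[[0,0,-8],[0,0,0],1],[[-10,0,-8],[0,0,0],1],[[-18,0,-8],[0,0,0],1],[[-25,0,-14],[0,0,0],1],[[-32,0,-20],[0,0,0],1],[[-40,0,-26],[0,0,0],1],[[-49,0,-31],[0,0,0],1],[[-58,0,-36],[0,0,0],1],[[-67,0,-41],[0,0,0],1],[[-76,0,-45],[0,0,0],1],[[-85,0,-48],[0,0,0],1]]'
python3 -m jog '[[[-10,0,-3],[0,0,0],1],[[-20,0,-5],[0,0,0],1],[[-30,0,-7],[0,0,0],1],[[-40,0,-8],[0,0,0],1],[[-50,0,-8],[0,0,0],1],[[-60,0,-8],[0,0,0],1],[[-68,0,-7],[0,0,0],1],[[-75,0,-6],[0,0,0],1],[[-81,0,-5],[0,0,0],1],[[-87,0,-4],[0,0,0],1],[[-92,0,-3],[0,0,0],1],[[-94,0,-2],[0,0,0],1]]'
python3 -c "
from h import *
log(); go(U(.030,0,.162),Rt(-ez,ey))"
```

```text
time_s: 14.22
position: [0.5268, -0.0469, 0.1632]
tcp_rot: [[-0.994, 0.113, -0.003], [0.113, 0.994, -0.002], [0.003, -0.002, -1.0]]
force: [-0.3, 0.7, 0.1]
opening: 0.002
time_s: 15.22
position: [0.6153, -0.0567, 0.1634]
tcp_rot: [[-0.993, 0.113, -0.014], [0.113, 0.994, 0.0], [0.014, -0.001, -1.0]]
force: [-9.1, 0.2, 8.1]
opening: 0.004
15.2167 [ 0.6153 -0.0567  0.1634] [-15.509   33.959   85.711   -0.2332  61.1278 -98.9098] [-9.1461  0.2308  8.1412] 0.004474040572724304
shift mm [-0.4  0.4  1.4] turn [-0.08 -0.82 -0.07]
```

Pressed shut against its stop (9 N at unit x≈+30 mm, which is where the shut lip should be). Now I'll plan the tilted pick.

```bash
python3 -m jog '[[[0,0,0],[0,0,0],1],[[0,0,0],[0,0,0],1],[[0,0,0],[0,0,0],1],[[0,0,0],[0,0,0],1],[[15,0,0],[0,0,0],1],[[50,0,0],[0,0,0],1],[[90,0,-10],[0,0,0],1],[[130,0,-30],[0,0,0],0.5],[[170,20,-50],[0,0,0],0],[[195,50,-60],[0,0,0],0],[[205,80,-70],[0,0,0],0],[[205,108,-70],[0,0,0],0]]'
python3 - <<'E'
from kin import *
log()
s=bot.read_state(); k,S=fit(); R90=Ro.from_euler('z',90,degrees=True).as_matrix()
th=np.radians(40); C=np.array([.41,.06,0])
R=Rt(-np.sin(th)*ey-np.cos(th)*ez,ex); G=C-.003*ey+.026*ez; P=G+.0187*R[:,2]
print('pickP',P,ik(P,R@R90.T,k,[s['joint_positions']])); print('hover',ik(P+[0,0,.12],R@R90.T,k,[s['joint_positions']]))
go(P+[0,0,.12],R)
pan=np.array([.42,-.325])
for ang in(45,65,83.6,110,135):
    a=np.radians(ang); e=np.array([np.cos(a),np.sin(a),0])
    R2=Rt(np.cos(th)*e-np.sin(th)*ez,np.cross(e,ez))
    G2=np.r_[pan,.105]-.003*ez-.007*e; print(ang,ik(G2+.0187*R2[:,2],R2@R90.T,k,[[-62,52,80,21,94,-69]]))
im=cv2.imread('pics/top0.png')[240:390,390:520]
cv2.imwrite('pics/bal.png',cv2.resize(im,None,fx=4,fy=4,interpolation=cv2.INTER_CUBIC))
snap('top','t3.png')
im=cv2.imread('pics/t3.png')[105:255,265:465]
cv2.imwrite('pics/t3c.png',cv2.resize(np.clip(im.astype(float)*1.3,0,255).astype('uint8'),None,fx=4,fy=4,interpolation=cv2.INTER_CUBIC))
E
```

```text
time_s: 16.22
position: [0.4242, 0.0751, 0.2365]
tcp_rot: [[-0.993, 0.115, -0.005], [0.115, 0.993, -0.001], [0.005, -0.001, -1.0]]
force: [1.7, 0.1, 0.0]
opening: 0.301
16.2167 [0.4242 0.0751 0.2365] [ -4.8513  14.1664 107.4123  -0.0672  58.6978 -88.2308] [1.7382 0.0585 0.0426] 0.30056418649727573
pickP [0.4083 0.0451 0.0117] (np.float64(7.03075838598992e-27), array([ 16.1532,  49.95  , 109.5934, -49.9537,  50.8381,  65.403 ]))
hover (np.float64(1.244039337695786e-29), array([ 16.1532,  35.8933, 108.4884, -42.5476,  61.3764,  52.218 ]))
shift mm [ 11.9 -31.5 105. ] turn [ 30.99 -31.5   85.94]
45 (np.float64(2.123726506111445e-29), array([-73.4782,  46.5509, 101.243 ,  45.9383,  69.561 , -60.0032]))
65 (np.float64(2.719737068358981e-29), array([-68.8513,  49.1675,  90.4633,  33.9458,  81.6056, -61.8261]))
83.6 (np.float64(1.3685630952734425e-29), array([-63.7794,  51.7418,  81.6389,  24.4004,  91.5728, -66.9241]))
110 (np.float64(4.051905459732895e-24), array([-55.9507,  54.7785,  72.2541,  10.9553, 101.8942, -78.5774]))
135 (np.float64(4.0206148726371125e-26), array([-48.3432,  56.2209,  68.0358,  -2.6595, 105.6792, -92.8696]))
```

View pics/t3c.png

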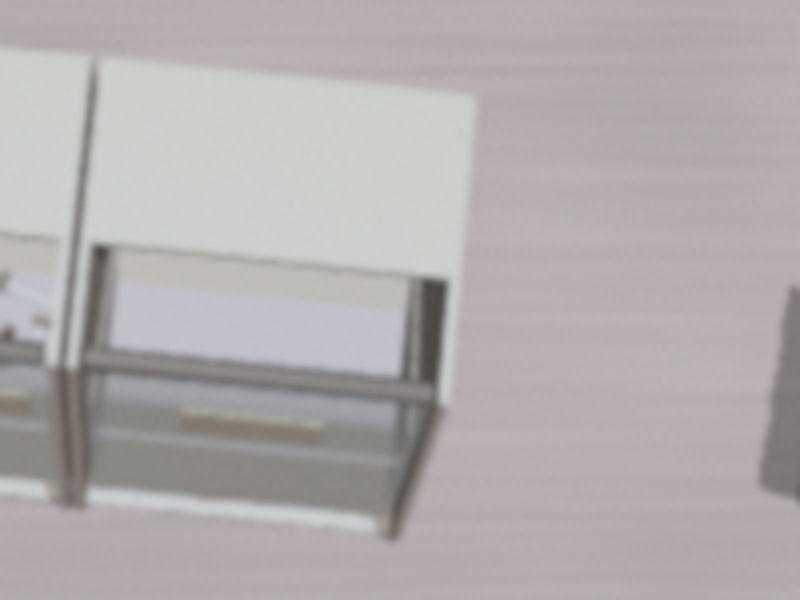

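View pics/bal.png

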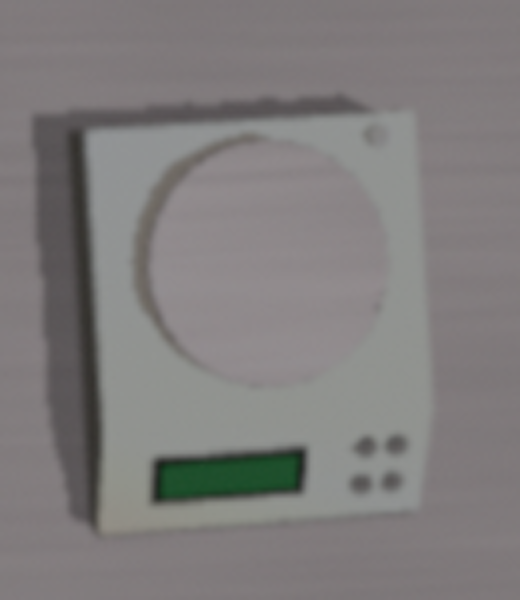

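The bin is shut again: the lip is pixel-identical to the start. The pan circle, centred at full-image (456.9,305.5), confirms (0.419,−0.3245). Moving to the tilted hover.

```bash
python3 -m jog '[[[12,-31,105],[31,-31.5,86],0],[[12,-31,105],[31,-31.5,86],0],[[12,-31,105],[31,-31.5,86],0],[[12,-31,105],[31,-31.5,86],0],[[12,-31,105],[31,-31.5,86],0],[[12,-31,105],[31,-31.5,86],0],[[12,-31,105],[31,-31.5,86],0],[[12,-31,105],[31,-31.5,86],0],[[12,-31,105],[31,-31.5,86],0],[[12,-31,105],[31,-31.5,86],0],[[12,-31,105],[31,-31.5,86],0],[[12,-31,105],[31,-31.5,86],0]]'
cat > pk.py <<'E'
from kin import *
th=np.radians(40); C=np.array([.41,.06,0])
R=Rt(-np.sin(th)*ey-np.cos(th)*ez,ex); P=C-.003*ey+.026*ez+.0187*R[:,2]
E
python3 -c "
from pk import *
log(); go(P+[0,0,.12],R)"
```

```text
time_s: 17.27
position: [0.4118, 0.044, 0.1298]
tcp_rot: [[-0.239, 0.97, 0.034], [0.815, 0.22, -0.537], [-0.528, -0.101, -0.843]]
force: [0.3, -0.6, -0.9]
opening: 0.997
17.2667 [0.4118 0.044  0.1298] [ 13.1755  31.7194 113.6022 -43.7991  50.0103  32.1218] [ 0.3062 -0.5545 -0.9489] 0.9969556845742467
shift mm [ 0.7 -3.3 -2.3] turn [ 6.65 -6.89 18.88]
```

```bash
python3 -m jog '[[[0.7,-3.3,-2],[6.6,-6.9,18.9],0],[[0.7,-3.3,-2],[6.6,-6.9,18.9],0],[[0.7,-3.3,-2],[6.6,-6.9,18.9],0],[[0.7,-3.3,-2],[6.6,-6.9,18.9],0],[[0.7,-3.3,-2],[6.6,-6.9,18.9],0]]'
python3 - <<'E'
from pk import *
log(); go(P,R); s=snap('wrist','w4.png')
c=np.array([.41,.06,.019]); print(proj('wrist',np.array([c,c+.031*ey,c-.031*ey+.019*ez]),s))
E
```

```text
time_s: 17.68
position: [0.4087, 0.045, 0.1308]
tcp_rot: [[0.077, 0.995, -0.069], [0.764, -0.104, -0.637], [-0.641, -0.003, -0.768]]
force: [-0.3, -1.1, 0.2]
opening: 1.001
17.6833 [0.4087 0.045  0.1308] [ 16.1014  35.9029 108.5864 -42.6387  61.0667  51.8076] [-0.3161 -1.0545  0.192 ] 1.0013715503311906
shift mm [76.3 -0.  91.5] turn [ 0.14 -0.15  0.48]
[[315.2794 114.2671]
 [315.7     66.8017]
 [314.7902 173.7933]]
```

View pics/w4.png

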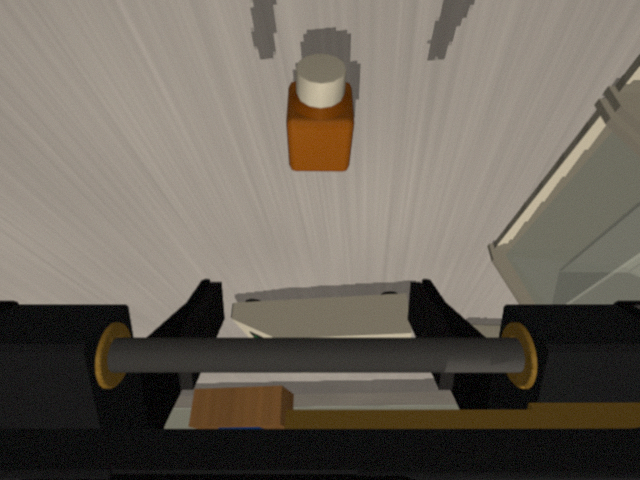

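Bottle centred 5 px right of prediction, about 3.5 mm along tool y, and its axis is aligned. Correcting that, then descending and gripping.

```bash
python3 -m jog '[[[19,3.5,23],[0,0,0.5],0],[[38,3.5,46],[0,0,0.5],0],[[54,3.5,65],[0,0,0.5],0],[[66,3.5,79],[0,0,0.5],0],[[73,3.5,87.5],[0,0,0.5],0],[[76,3.5,91.5],[0,0,0.5],0],[[76,3.5,91.5],[0,0,0.5],0],[[76,3.5,91.5],[0,0,0.5],0]]'
python3 -m jog '[[[0,0,0],[0,0,0],1],[[0,0,0],[0,0,0],1],[[0,0,0],[0,0,0],1],[[0,0,0],[0,0,0],1],[[0,0,0],[0,0,0],1],[[0,0,0],[0,0,0],1],[[0,0,0],[0,0,0],1],[[0,0,0],[0,0,0],1]]'
python3 -c "
from pk import *
log(); go(P+[0,0,.2],R)"
```

```text
time_s: 18.4
position: [0.4114, 0.0438, 0.0131]
tcp_rot: [[0.089, 0.994, -0.07], [0.762, -0.113, -0.638], [-0.641, 0.004, -0.767]]
force: [0.5, 0.0, 0.1]
opening: 0.998
time_s: 19.07
position: [0.4113, 0.044, 0.0125]
tcp_rot: [[0.089, 0.994, -0.07], [0.762, -0.113, -0.638], [-0.641, 0.004, -0.767]]
force: [1.0, -0.5, 0.3]
opening: 0.475
19.0667 [0.4113 0.044  0.0125] [ 15.9136  49.8275 109.3961 -49.9953  50.8434  65.2577] [ 1.0292 -0.5145  0.2746] 0.4752139451709689
shift mm [-127.2   -2.4 -153.3] turn [ 0.1 -0.1 -0.2]
```

```bash
python3 -m jog '[[[0,0,0],[0,0,0],1],[[0,0,0],[0,0,0],1],[[0,0,0],[0,0,0],1],[[0,0,0],[0,0,0],1]]'
cat > pl.py <<'E'
from kin import *
import json,os
R90=Ro.from_euler('z',90,degrees=True).as_matrix()
if not os.path.exists('g.json'):
    s=bot.read_state(); json.dump([s['position'].tolist(),s['tcp_rot'].tolist()],open('g.json','w'))
P0,R0=map(np.array,json.load(open('g.json')))
c=np.cross(R0[:,1],ez)*-1; c=np.cross(ez,R0[:,1]); c[2]=0; c/=np.linalg.norm(c)   # bottle axis, toward +y
base=np.array([.41,.06,.019])-.031*c; base+= R0[:,1]*((P0-base)@R0[:,1])
b=R0.T@(base-P0)                      # base centre in tool frame
def place(e,base_w):
    Q=np.outer(ez,c)+np.outer(-e,ez)+np.outer(np.cross(ez,-e),np.cross(c,ez))
    R2=Q@R0; return base_w-R2@b,R2
pan=np.array([.419,-.3245,.074])
E
python3 - <<'E'
from pl import *
from scipy.spatial.transform import Slerp
k,S=fit(); s=bot.read_state(); print(s['opening'],c,b*1e3)
e=ey; P2,R2=place(e,pan); print('det',np.linalg.det(R2),P2,R2[:,2])
q=s['joint_positions']; sl=Slerp([0,1],Ro.from_matrix([R0,R2]))
wp=[(P0+[0,0,.2*t],0) for t in(.5,1)]+[(P0+[0.02,-.0,.2]+t*np.array([.05,-.06,.05]),t) for t in np.linspace(.15,1,6)]
top=P2+[0,0,.12]; a=wp[-1][0]
wp+=[(a+t*(top-a),1) for t in(.25,.5,.75,1)]+[(P2,1)]
for p,t in wp:
    Rr=sl(t).as_matrix(); c_,q=ik(p,Rr@R90.T,k,[q]); print(np.round(p,3),round(t,2),'%.1e'%c_,np.round(q,0))
E
```

```text
time_s: 19.4
position: [0.4112, 0.044, 0.0124]
tcp_rot: [[0.089, 0.994, -0.07], [0.762, -0.113, -0.638], [-0.641, 0.003, -0.767]]
force: [-0.1, 0.7, 1.4]
opening: 0.435
0.4348018691555282 [0.1134 0.9936 0.    ] [-15.9117   0.       4.7367]
det 1.0 [ 0.4198 -0.318   0.0892] [ 0.0883  0.7621 -0.6415]
[0.411 0.044 0.112] 0 5.7e-28 [ 16.  38. 109. -44.  59.  54.]
[0.411 0.044 0.212] 0 1.8e-30 [ 16.  27. 105. -39.  70.  44.]
[0.439 0.035 0.22 ] 0.15 6.2e-30 [  7.  22. 104. -29.  63.  29.]
[0.447 0.025 0.228] 0.32 2.9e-29 [ -4.  18. 105. -13.  59.  10.]
[0.456 0.015 0.237] 0.49 4.6e-30 [-15.  16. 105.   5.  60. -11.]
[0.464 0.004 0.245] 0.66 6.4e-30 [-26.  17. 104.  20.  66. -29.]
[ 0.473 -0.006  0.254] 0.83 3.9e-21 [-35.  22. 103.  31.  76. -42.]
[ 0.481 -0.016  0.262] 1.0 4.2e-22 [-41.  28. 101.  39.  86. -50.]
[ 0.466 -0.091  0.249] 1 3.2e-22 [-48.  31.  98.  35.  90. -54.]
[ 0.45  -0.167  0.236] 1 1.7e-21 [-54.  34.  93.  31.  93. -58.]
[ 0.435 -0.242  0.223] 1 1.9e-20 [-60.  38.  87.  28.  98. -60.]
[ 0.42  -0.318  0.209] 1 5.2e-19 [-64.  42.  80.  25. 102. -62.]
[ 0.42  -0.318  0.089] 1 1.0e-19 [-64.  52.  82.  24.  91. -67.]
```

Full grip (37.8 mm). The joint path is smooth. Lifting.

```bash
python3 -m jog '[[[-3,0,-4],[0,0,0],1],[[-10,0,-12],[0,0,0],1],[[-25,0,-30],[0,0,0],1],[[-45,0,-54],[0,0,0],1],[[-65,0,-78],[0,0,0],1],[[-85,0,-102],[0,0,0],1],[[-105,0,-126],[0,0,0],1],[[-122,0,-146],[0,0,0],1],[[-128,0,-153],[0,0,0],1],[[-128,0,-153],[0,0,0],1]]'
python3 -c "
from pl import *
log(); P2,R2=place(ey,pan); go([.481,-.016,.262],R2)"
```

```text
time_s: 20.23
position: [0.4113, 0.0444, 0.2143]
tcp_rot: [[0.093, 0.994, -0.066], [0.763, -0.113, -0.636], [-0.64, 0.009, -0.769]]
force: [0.3, 0.4, -1.9]
opening: 0.436
20.2333 [0.4113 0.0444 0.2143] [ 15.9459  27.1282 105.2844 -39.1977  69.9523  43.96  ] [ 0.2871  0.3729 -1.8743] 0.43623829343576903
shift mm [-70.1  76.5  -2.9] turn [ 0.56 89.86  0.16]
```

```bash
python3 -m jog '[[[-6,7,0],[0,6,0],1],[[-12,13,0],[0,12,0],1],[[-18,19,0],[0,18,0],1],[[-24,26,0],[0,24,0],1],[[-29,32,-1],[0,30,0],1],[[-35,38,-1],[0,36,0],1],[[-41,45,-1],[0,42,0],1],[[-47,51,-2],[0,48,0],1],[[-53,57,-2],[0,54,0],1],[[-58,63,-2],[0,60,0],1],[[-64,69,-3],[0,66,0],1],[[-70,76,-3],[0.5,72,0],1]]'
python3 -c "
from pl import *
log(); P2,R2=place(ey,pan); go([.481,-.016,.262],R2); go(P2+[0,0,.12],R2)"
```

```text
time_s: 21.23
position: [0.4793, -0.0162, 0.2587]
tcp_rot: [[0.101, 0.993, 0.056], [0.838, -0.115, 0.534], [0.537, -0.007, -0.844]]
force: [0.2, 1.2, -2.1]
opening: 0.432
21.2333 [ 0.4793 -0.0162  0.2587] [-34.1386  21.2368 101.0718  29.1528  76.274  -39.1668] [ 0.1614  1.2029 -2.0658] 0.4323936802454697
shift mm [ 2.1  1.6 -2.6] turn [-0.28 17.65 -0.26]
shift mm [-285.4  -24.  -122.6] turn [-0.28 17.65 -0.26]
```

```bash
python3 -m jog '[[[-14,-1,-6],[0,6,0],1],[[-43,-4,-18],[0,12,0],1],[[-72,-6,-31],[0,17.6,0],1],[[-100,-9,-43],[-0.3,17.6,-0.3],1],[[-130,-12,-56],[-0.3,17.6,-0.3],1],[[-160,-14,-69],[-0.3,17.6,-0.3],1],[[-190,-16,-82],[-0.3,17.6,-0.3],1],[[-220,-19,-95],[-0.3,17.6,-0.3],1],[[-247,-21,-106],[-0.3,17.6,-0.3],1],[[-268,-23,-115],[-0.3,17.6,-0.3],1],[[-281,-24,-121],[-0.3,17.6,-0.3],1],[[-285,-24,-123],[-0.3,17.6,-0.3],1]]'
python3 -m jog '[[[0,0,0],[0,0,0],1],[[0,0,0],[0,0,0],1],[[0,0,0],[0,0,0],1]]'
python3 - <<'E'
from pl import *
log(); P2,R2=place(ey,pan); go(P2+[0,0,.12],R2); go(P2+[0,0,.006],R2)
s=bot.read_state(); print('axis up', s['tcp_rot']@R0.T@c)
snap('scene','s2.png'); im=cv2.imread('pics/s2.png')[130:330,120:360]; cv2.imwrite('pics/s2c.png',cv2.resize(im,None,fx=3,fy=3,interpolation=cv2.INTER_CUBIC))
E
```

```text
time_s: 22.23
position: [0.42, -0.3202, 0.2094]
tcp_rot: [[0.075, 0.993, 0.089], [0.641, -0.117, 0.758], [0.763, 0.0, -0.646]]
force: [1.0, 0.8, -1.7]
opening: 0.432
time_s: 22.48
position: [0.421, -0.3165, 0.212]
tcp_rot: [[0.071, 0.994, 0.087], [0.641, -0.112, 0.759], [0.764, 0.002, -0.645]]
force: [-0.0, -0.3, -0.0]
opening: 0.435
22.4833 [ 0.421  -0.3165  0.212 ] [-63.7268  41.9051  79.7515  25.0369 101.9995 -61.9891] [-0.0056 -0.2533 -0.0494] 0.4353031056364289
shift mm [-3.2 -1.1  0.5] turn [-0.06  0.28  0.17]
shift mm [-90.3  -1.3  74.1] turn [-0.06  0.28  0.17]
axis up [-0.0011  0.0051  1.    ]
```

View pics/s2c.png

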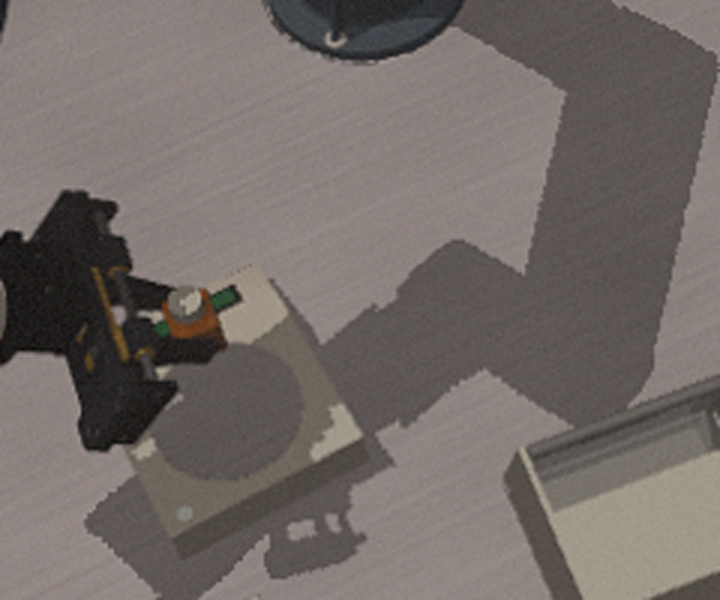

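Bottle upright in the hand, cap up, above the pan (crop 190,305; it appears offset because it is 120 mm higher). Lowering to 6 mm above the pan.

```bash
python3 -m jog '[[[-9,0,7],[0,0,0],1],[[-22,0,17],[0,0.3,0],1],[[-38,-1,30],[0,0.3,0.1],1],[[-54,-1,44],[0,0.3,0.1],1],[[-68,-1,56],[0,0.3,0.1],1],[[-80,-1,65],[0,0.3,0.1],1],[[-87,-1,71],[0,0.3,0.1],1],[[-90,-1,74],[0,0.3,0.1],1],[[-90,-1,74],[0,0.3,0.1],1],[[-90,-1,74],[0,0.3,0.1],1]]'
python3 -c "
from pl import *
log(); P2,R2=place(ey,pan); go(P2,R2); s=bot.read_state(); print('axis up', s['tcp_rot']@R0.T@c)"
```

```text
time_s: 23.37
position: [0.4203, -0.3198, 0.096]
tcp_rot: [[0.072, 0.993, 0.089], [0.639, -0.114, 0.761], [0.766, 0.002, -0.643]]
force: [0.8, 0.4, -0.8]
opening: 0.437
23.3667 [ 0.4203 -0.3198  0.096 ] [-63.975   51.2734  81.497   24.4555  92.1118 -66.7636] [ 0.7817  0.3644 -0.7698] 0.43679182991973275
shift mm [-4.  -0.8  5.7] turn [0.04 0.1  0.1 ]
axis up [-0.0016  0.0019  1.    ]
```

```bash
for i in 1; do python3 -m jog '[[[-1,0,0.8],[0,0,0],1],[[-2,0,1.7],[0,0,0],1],[[-3,0,2.5],[0,0,0],1],[[-3,0,2.5],[0,0,0],1],[[-3,0,2.5],[0,0,0],1]]'; python3 -m jog '[[[-0.8,0,0.6],[0,0,0],1],[[-0.8,0,0.6],[0,0,0],1],[[-0.8,0,0.6],[0,0,0],1]]'; done
```

```text
time_s: 23.78
position: [0.4202, -0.3198, 0.0921]
tcp_rot: [[0.072, 0.993, 0.089], [0.639, -0.115, 0.761], [0.766, 0.002, -0.643]]
force: [-0.5, -0.8, 0.3]
opening: 0.436
time_s: 24.03
position: [0.4201, -0.3198, 0.0908]
tcp_rot: [[0.073, 0.993, 0.089], [0.639, -0.115, 0.761], [0.766, 0.001, -0.643]]
force: [0.9, 0.4, -0.6]
opening: 0.436
```

```bash
python3 -m jog '[[[-0.4,0,0.3],[0,0,0],1],[[-0.8,0,0.6],[0,0,0],1],[[-0.8,0,0.6],[0,0,0],1]]'
```

```text
time_s: 24.28
position: [0.4201, -0.3198, 0.0897]
tcp_rot: [[0.073, 0.993, 0.089], [0.639, -0.115, 0.761], [0.766, 0.001, -0.643]]
force: [-0.1, 0.2, -1.7]
opening: 0.436
```

```bash
python3 -m jog '[[[-0.6,0,0.5],[0,0,0],1],[[-0.6,0,0.5],[0,0,0],1],[[-0.6,0,0.5],[0,0,0],1]]'
```

```text
time_s: 24.53
position: [0.4202, -0.3199, 0.0894]
tcp_rot: [[0.072, 0.993, 0.089], [0.638, -0.115, 0.761], [0.766, 0.002, -0.642]]
force: [0.2, -1.1, 1.8]
opening: 0.431
```

```bash
python3 -m jog '[[[-0.6,0,0.5],[0,0,0],1],[[-0.6,0,0.5],[0,0,0],1],[[-0.6,0,0.5],[0,0,0],1]]'
```

```text
time_s: 24.78
position: [0.4202, -0.3199, 0.0894]
tcp_rot: [[0.072, 0.993, 0.089], [0.638, -0.114, 0.762], [0.767, 0.002, -0.642]]
force: [-1.4, -2.1, 5.7]
opening: 0.436
```

Touching the pan at 5.7 N. Releasing and backing out along the fingers.

```bash
python3 -m jog '[[[0.3,0,-0.2],[0,0,0],1],[[0.3,0,-0.2],[0,0,0],0.6],[[0.3,0,-0.2],[0,0,0],0.4],[[0.3,0,-0.2],[0,0,0],0.2],[[0.3,0,-0.2],[0,0,0],0],[[0.3,0,-0.2],[0,0,0],0],[[0.3,0,-0.2],[0,0,0],0],[[0,0,-15],[0,0,0],0],[[0,0,-40],[0,0,0],0],[[0,0,-75],[0,0,0],0],[[0,0,-110],[0,0,0],0],[[0,0,-140],[0,0,0],0]]'
python3 - <<'E'
from pl import *
log(); bw=pan; s=snap('wrist','w5.png')
print(proj('wrist',np.array([[.419,-.3245,.136],[.419,-.3245,.074],pan+.065*ex,pan-.065*ex,pan+.065*ey]),s))
a=cv2.imread('pics/w5.png'); vision_top=snap('top','t5.png'); t=cv2.imread('pics/t5.png')[110:380,150:520]
t=cv2.resize(t,(640,467)); o=np.vstack([a[:240],t[:350]]); cv2.imwrite('pics/f.png',o)
E
```

```text
time_s: 25.78
position: [0.4076, -0.4278, 0.1795]
tcp_rot: [[0.072, 0.993, 0.089], [0.639, -0.115, 0.76], [0.766, 0.002, -0.643]]
force: [0.0, -0.0, -0.3]
opening: 0.988
25.7833 [ 0.4076 -0.4278  0.1795] [-68.4211  50.2173  65.8189  22.5123 108.8752 -63.4278] [ 0.027  -0.0332 -0.2826] 0.9884629700559131
[[314.4328 186.5   ]
 [314.5553 233.5412]
 [391.4623 233.3929]
 [237.5735 233.6901]
 [314.4575 174.9233]]
```

View pics/f.png

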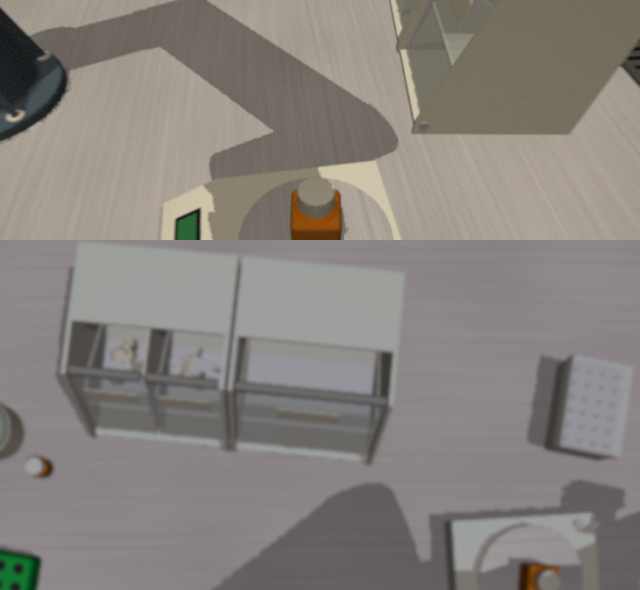

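The bottle stands on the pan. Its cap top is at about (316,190), against (314,186) predicted for the pan centre, so within roughly 5 mm. All three bins look shut and the gripper is clear. I'll let it settle and hand in.

```bash
python3 -m jog '[[[0,0,-30],[0,0,0],0],[[0,0,-30],[0,0,0],0],[[0,0,-30],[0,0,0],0],[[0,0,-30],[0,0,0],0],[[0,0,-30],[0,0,0],0],[[0,0,-30],[0,0,0],0]]'; python3 -c "
from h import *
s=bot.read_state(); print(s['time_s'],s['force'],s['qvel']); print(bot.hand_in())"
```

```text
time_s: 26.38
position: [0.4052, -0.4476, 0.1967]
tcp_rot: [[0.073, 0.994, 0.087], [0.637, -0.114, 0.763], [0.768, 0.0, -0.641]]
force: [-0.0, 0.9, 0.2]
opening: 0.999
26.3833 [-0.0174  0.8719  0.2187] [-0.0773 -0.0177 -0.7913 -0.1091  0.2868  0.0214]
the job is handed in; nothing more can be done
None
```

The bottle is standing cap up on the balance pan, and I handed the job in at 26.4 s; no verdict is reported. I tipped the wide bin open by its lip, laid the bottle on its side on the bench and let go. Then I pushed the bin shut, picked the bottle up tilted, stood it on the pan and backed the gripper away.

**Last checks:**
- **Position:** the wrist view shows the bottle upright, with its cap within about 5 mm of where the pan's middle should put it.
- **Landing:** it touched down at about 6 N, and its axis was under 0.3° from vertical by the arm's own pose.
- **Wide bin:** it was pressed to its stop at 9 N, and the lip looked the same as at the start.
- **Narrow bins:** both look shut in the top view; I did not measure them.
- **Other things:** the vial and tip box look untouched. The jar was only at the edge of the last view, so I did not check its position.
- **Gripper:** it was clear and force-free when I handed in.

No check failed. Laying the bottle on the bench pressed it down at 23 N for a moment before I backed off. Bottle position estimates differed by up to about 4 mm between views, and I corrected for that before the second grasp.

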